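# Uncap three vessels and park their caps in order

## Robot

A 7-joint arm with a two-finger parallel gripper is mounted at the origin on the work surface. World frame = base frame: x ahead of the robot, y to its left, z up, the work surface at z = 0. Lengths are in m, angles in rad, forces in N, time in s.
With the tool pointing down it reaches from about 0.425 to 0.875 m from the base axis. Payload 4.7 kg.
Tool frame: the origin (TCP) lies midway between the tips of the shut fingers; the grasp point (between the pads) lies 19 mm behind it (ctrl.grip_point_offset is the distance from the TCP to the grasp point, in m); z points along the fingers, y is the line along which they close (so a half turn about z gives the same grasp; the last joint's range is limited). The gripper opens to 87 mm and grips with 3 to 60 N. Pads are 19 mm wide; open, the fingers measure 117 mm over their backs; the gripper's body (75 mm by 190 mm) begins 51 mm behind the grasp point.
Start: joints at [1.252, 0.321, -0.07, 1.45, 0.023, 1.371, -0.057], TCP at [0.212, -0.614, 0.223] pointing down, gripper open.
Joint ranges: [-2.86, 2.86], [-0.3, 2.09], [-1.38, 1.24], [0.06, 2.45], [-1.56, 4.7], [0.09, 2.05], [-2.69, 2.69]. Speed limits (rad/s): [2.57, 2.57, 3.14, 3.14, 3.14, 3.14, 3.14].

## Interface

Orientations are given as a rotation vector (axis times angle).
In Python, from bench import ctrl gives the robot as it stands.
- The arm moves only by the tool move_arm, never from a script. Its argument "increments" is text: rows parted by semicolons, each of 7 numbers parted by spaces: the shift along the world's x, y, z in mm, then the turn, a rotation vector about the world's x, y, z in degrees, then the closure in counts, from 0 (fully open) to 255 (shut). A call has exactly 8 rows; each row shifts and turns the commanded pose from where the row before left it; what a row does not reach is not made up. A row lasts 1/12 s, in which the tool goes at most 41.7 mm and 7.16 degrees, less where a joint would pass 70% of its speed; a pose out of reach is approached as far as the arm can. A call with a gripper value outside its range is refused whole. The fingers move at their own pace and stop on an object; "grip_force" is the grip in N (left out, the last holds). Time passes only in rows, so rows that do not move let the fingers close, or fill a call up. It gives the time, the measured TCP pose, the force, the opening and the grip force at its end, in the units of the state.
- ctrl.get_state(): the state, without advancing time (a new reading comes with each control period).
- ctrl.get_image(name): name is "side" or "top" or "wrist"; returns a dict with "frame" (420x560x3 uint8, red, green, blue), "depth" (420x560 float32, m along the optical axis (not along the pixel's ray), 0 where there is no reading), "fx", "fy", "cx", "cy" (pixels), "position" and "orientation" of the camera in the world. Camera axes: x right, y down, z forward; pixel columns grow to the right and rows downward; lengths in m; the calibration is good to about 2 mm. The wrist camera is an equidistant fisheye: a pixel r from the principal point sees the ray r / f radians off the axis. A picture is of the moment at which its call begins.
- ctrl.close_job(): hands the job in; it is judged then, once.
Trained networks look in a picture, given as the dict that the camera call returned (one of the last four; its "shot" number tells which), for a name from the list of things; names that differ only in an ending like _2 or _b are one class to them, and where a whole thing is asked for, a point or a joint stands for the part that bears it (a point fixed in the world has none). Each returns a list of dicts, best first, with "score" (0 to 1); they miss things now and then, are a little off and sometimes report something else, mostly with a low value. They report only what shows in the picture. A call takes as long as a camera call. They do not tell look-alikes from the thing itself.
- ctrl.find_in(target, picture): "centre" ([x, y, z] in m, in world coordinates, good to about 4 mm: the middle of the surface that is visible of it).
- ctrl.silhouettes(target, picture): "region" (420x560 bool, what is visible of it).
The state is a dict: "time": time; "joint_positions": joint angles; "qd": joint speeds; "joint_torque": joint torques, N m; "position": TCP position; "tool_rot": TCP orientation; "ft_force": force on the tool from outside, world axes, zero at the start; "torque": the same for the moment, N m; "grip_width": opening from 0.0 (shut) to 1.0 (fully open); "grip_force": force on a finger pad.
Only numpy, scipy, OpenCV 4.12 (cv2) and the standard library are available. Lean on these libraries where they do the work, as an engineer would, in place of code of your own. Each camera call takes 0.05 s, during which the arm holds its last target. There are 200 camera calls.

## Task

Take the loose caps off the tall bottle, the conical flask and the squat bottle, in that order, and park each one as you go in the cap rack, so that they are not mixed up: the tall bottle's in the pocket with one stud, the flask's in the pocket with two and the squat bottle's in the pocket with three. Lower each cap gently, right way up, until it sits flat on the pocket floor, and do not drop it. Leave the vessels standing where they are and do not disturb anything else on the bench.

Things in the scene. Friction and masses are not known exactly. Their poses are not given: they have to be found in the camera images.
- tall_bottle: Tall cylindrical clear-glass bottle, body 68 mm diameter to height 105, then a 42 mm diameter neck up to its open mouth at height 160 mm; 0.35 kg. Stands loose on the bench; origin: centre of its underside, z up along its axis. Wears a loose cap at the start.
- conical_flask: Conical (Erlenmeyer) clear-glass flask, 90 mm diameter at the base, tapering from height 6 to 85 mm into a 42 mm diameter neck, mouth at height 125 mm; 0.3 kg. Stands loose on the bench; origin: centre of its underside, z up along its axis. Wears a loose cap at the start.
- squat_bottle: Squat clear-glass bottle, body 86 mm diameter to height 44, then a 42 mm diameter neck, mouth at height 92 mm; 0.35 kg. Stands loose on the bench; origin: centre of its underside, z up along its axis. Wears a loose cap at the start.
- tall_cap: Loose white plastic cap of the tall bottle (all three caps are alike). Round hood, 58 mm diameter, 32 mm high, hollow below (50 mm inside, 28 deep), with an upright grip bar on top: 46 mm long along its x, 12 thick along y, from height 32 to 58 mm. Origin: centre of the skirt's lower edge, z up; at first 132 mm above the bench. 35 g.
- cone_cap: Loose white plastic cap of the conical flask (all three caps are alike). Round hood, 58 mm diameter, 32 mm high, hollow below (50 mm inside, 28 deep), with an upright grip bar on top: 46 mm long along its x, 12 thick along y, from height 32 to 58 mm. Origin: centre of the skirt's lower edge, z up; at first 97 mm above the bench. 35 g.
- squat_cap: Loose white plastic cap of the squat bottle (all three caps are alike). Round hood, 58 mm diameter, 32 mm high, hollow below (50 mm inside, 28 deep), with an upright grip bar on top: 46 mm long along its x, 12 thick along y, from height 32 to 58 mm. Origin: centre of the skirt's lower edge, z up; at first 64 mm above the bench. 35 g.
- cap_rack: Grey cap rack, fixed, at any yaw: 244 mm long (x), 114 wide (y -70 to +44), rim 22 high, walls 10. Three square pockets 68 mm wide in a row along x, 78 mm apart, centred on y = 0, floor 6 mm above the bench. The broad ledge on its -y side carries 1, 2 or 3 raised dark studs (14 mm across) beside each pocket: its number. Origin: underside, below the middle pocket.
- pocket1 (a point): Centre of the floor of the pocket with one stud (rack x = -78 mm), 6 mm above the bench; axes as the rack's.
- pocket2 (a point): Centre of the floor of the pocket with two studs (rack x = 0 mm), 6 mm above the bench; axes as the rack's.
- pocket3 (a point): Centre of the floor of the pocket with three studs (rack x = 78 mm), 6 mm above the bench; axes as the rack's.
- measuring_cylinder: Bystander: clear plastic measuring cylinder, 38 mm diameter (foot 64 mm), 170 mm tall, among the vessels; origin: underside centre.
- funnel: Bystander: white porcelain filter funnel standing mouth down, 120 mm diameter to height 55, narrowing to a 24 mm stem, 190 mm tall; origin: underside centre.
- amber_bottle: Bystander: closed amber glass bottle, 60 mm diameter, 130 mm tall, black cap; origin: underside centre.
- beaker: Bystander: clear plastic beaker, 68 mm diameter, 85 mm tall; origin: underside centre.
- paper_cup: Bystander: white paper cup, 72 mm diameter, 95 mm tall, left of the rack; origin: underside centre.
- spatula: Bystander: spatula 180 mm long lying flat along its x, near the robot; origin: underside.
Not all that is in view belongs to the job. What is shaped like the squat_cap but yellow is not meant. What is shaped like the cone_cap but brown is not meant.

How it is judged:
By the outcome, as a careful person would: the job done as asked, in the order asked, and still so for the second after the job is handed in, with the robot touching nothing.
It also fails if it takes over 72 s, if anything falls off the work surface, if the arm or the gripper's body presses on something with over 40 N, if the wrist force passes 120 N, or if a joint passes its speed limit or range.

## Working session

There is one attempt and no reset: what is moved stays moved. The work goes in short steps, Python scripts to look and compute and a tool call to move; the robot and the scene stay as the last step left them, time stands still between calls to the robot, and variables do not carry over. Pictures are saved under pics/ and viewed, at most 10 in all, crops included, and the job is handed in when it is done.

Besides the shell and the picture viewer there is one more tool, called as a command line: name --argument value ..., lists and objects as JSON in quotes. move_arm: Moves the arm, as the interface text tells. Its arguments: {"type":"object","properties":{"increments":{"type":"string"},"grip_force":{"type":"number"}},"required":["increments"]}

```bash
mkdir -p pics; ls; cat > h.py <<'E'
import numpy as np, cv2
from scipy.spatial.transform import Rotation as R
from bench import ctrl
def rot(p):
    o=np.array(p["orientation"],float)
    return o if o.shape==(3,3) else (R.from_rotvec(o).as_matrix() if o.size==3 else R.from_quat(o).as_matrix())
def cloud(p):
    d=p["depth"]; v,u=np.mgrid[:420,:560]
    c=np.stack([(u-p["cx"])/p["fx"]*d,(v-p["cy"])/p["fy"]*d,d],-1)
    return c@rot(p).T+np.array(p["position"])
def save(p,n): cv2.imwrite("pics/"+n,cv2.cvtColor(p["frame"],cv2.COLOR_RGB2BGR))
E
python3 - <<'E'
from h import *
s=ctrl.get_state();print({k:np.round(v,3) for k,v in s.items()}, ctrl.grip_point_offset)
for n in("top","side"):
    p=ctrl.get_image(n);save(p,n+"0.png");print(n,p["position"],p["orientation"],p["fx"])
    for t in["tall_cap","tall_bottle","conical_flask","squat_bottle","cap_rack","measuring_cylinder","funnel","amber_bottle","beaker","paper_cup","spatula"]:
        for r in ctrl.find_in(t,p)[:6]: print(t,round(r["score"],2),np.round(r["centre"],3))
E
```

```text
pics
{'time': np.float64(0.0), 'joint_positions': array([ 1.252,  0.322, -0.07 ,  1.452,  0.023,  1.371, -0.057]), 'qd': array([-0.001, -0.   , -0.001, -0.   ,  0.001,  0.001,  0.002]), 'joint_torque': array([ 2.0000e-03, -4.9129e+01, -4.0300e-01, -3.1253e+01, -6.4000e-02,
        4.4000e-02,  0.0000e+00]), 'position': array([ 0.212, -0.614,  0.221]), 'tool_rot': array([-3.096e+00, -5.200e-01,  1.000e-03]), 'ft_force': array([-0.149,  0.161,  0.023]), 'torque': array([ 0.035, -0.016, -0.054]), 'grip_force': np.float64(0.0), 'grip_width': np.float64(0.997)} 0.0187
top [0.52757403 0.04674783 1.39252252] [-2.21542661  2.15516727 -0.05347832] 501.15378466562544
tall_cap 0.69 [ 0.488 -0.299  0.164]
tall_bottle 0.76 [ 0.492 -0.274  0.09 ]
tall_bottle 0.54 [ 0.486 -0.032  0.045]
tall_bottle 0.53 [ 0.706 -0.371  0.08 ]
conical_flask 0.81 [ 0.587 -0.16   0.03 ]
conical_flask 0.6 [0.572 0.196 0.02 ]
squat_bottle 0.84 [ 0.485 -0.03   0.044]
cap_rack 0.94 [0.567 0.198 0.022]
cap_rack 0.68 [ 0.488 -0.298  0.166]
measuring_cylinder 0.78 [ 0.449 -0.177  0.106]
funnel 0.86 [ 0.704 -0.373  0.079]
funnel 0.55 [0.569 0.197 0.018]
amber_bottle 0.94 [ 0.621 -0.018  0.092]
beaker 0.57 [ 0.736 -0.049  0.01 ]
paper_cup 0.7 [0.512 0.479 0.043]
spatula 0.89 [ 0.326 -0.136  0.002]
side [-0.03281429  0.87634064  1.03013273] [-0.85655115  2.51488612 -1.12965829] 444.5532948076243
tall_cap 0.62 [ 0.484 -0.285  0.16 ]
tall_cap 0.59 [ 0.716 -0.029  0.057]
tall_bottle 0.7 [ 0.463 -0.286  0.081]
conical_flask 0.88 [ 0.58  -0.158  0.039]
squat_bottle 0.71 [ 0.461 -0.006  0.038]
squat_bottle 0.22 [ 0.486 -0.287  0.164]
measuring_cylinder 0.85 [ 0.446 -0.173  0.088]
measuring_cylinder 0.18 [0.515 0.462 0.057]
funnel 0.76 [ 0.699 -0.364  0.076]
amber_bottle 0.72 [ 0.615 -0.004  0.07 ]
beaker 0.7 [ 0.715 -0.031  0.055]
paper_cup 0.79 [0.515 0.464 0.06 ]
```

View pics/top0.png

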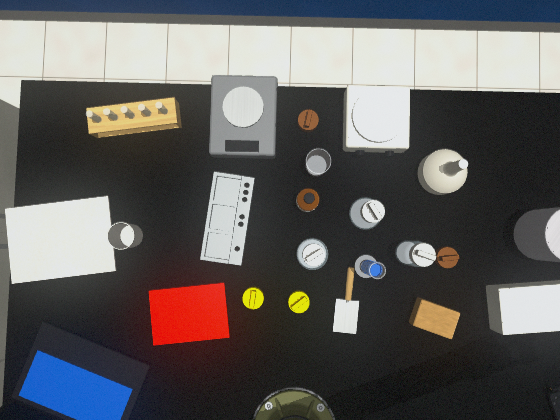

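View pics/side0.png

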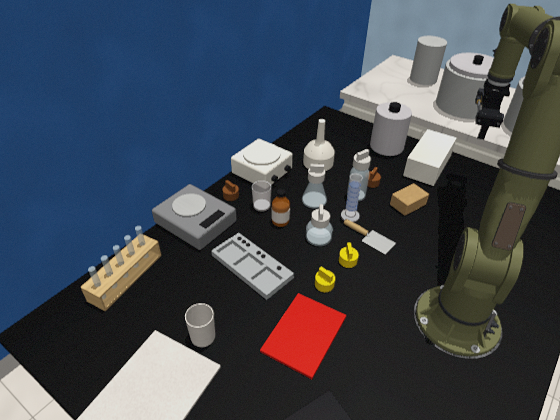

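```bash
cat > m.py <<'E'
from h import *
def bar(P,fr,base,xy,rad=.05):
    "bar centre, yaw (deg), hood centre from points by height"
    near=np.hypot(P[...,0]-xy[0],P[...,1]-xy[1])<rad
    b=near&(P[...,2]>base+.050)&(P[...,2]<base+.066)
    h=near&(P[...,2]>base+.025)&(P[...,2]<base+.040)
    r=cv2.minAreaRect((P[b][:,:2]*1e3).astype(np.float32))
    q=P[b][:,:2]; w,v=np.linalg.eigh(np.cov(q.T)); 
    hc,hr=cv2.minEnclosingCircle((P[h|b][:,:2]*1e3).astype(np.float32))
    return b.sum(),np.round(P[b].mean(0)*1e3,1),np.round(r[0],1),np.round(r[1],1),"yaw",round(np.degrees(np.arctan2(v[1,1],v[0,1]))%180,1),"hood",np.round(hc,1),round(hr,1)
E
python3 - <<'E'
from m import *
for n in("top","side"):
    p=ctrl.get_image(n);P=cloud(p)
    for k,b,xy in(("tall",.132,(.488,-.295)),("cone",.097,(.583,-.16)),("squat",.064,(.485,-.03))):
        print(n,k,*bar(P,p["frame"],b,xy))
    if n=="top":
        m=(abs(P[...,2]-.022)<.006)&(abs(P[...,0]-.567)<.16)&(abs(P[...,1]-.198)<.11)
        print("rack",m.sum(),P[m].mean(0),cv2.minAreaRect((P[m][:,:2]*1e3).astype(np.float32)))
        g=p["frame"].sum(2)
        d=m&(g<200)
        k,l,st,ce=cv2.connectedComponentsWithStats(d.astype(np.uint8))
        for i in range(1,k):
            if st[i,4]>4: print("dark",st[i,4],ce[i].round(),P[l==i].mean(0).round(3))
        f=cv2.cvtColor(p["frame"],cv2.COLOR_RGB2BGR)
        a=cv2.resize(f[165:275,190:270],None,fx=5,fy=5,interpolation=cv2.INTER_CUBIC)
        b=cv2.resize(f[185:275,290:470],None,fx=2.2,fy=2.2,interpolation=cv2.INTER_CUBIC)
        o=np.zeros((550,800,3),np.uint8);o[:,:400]=a;o[:b.shape[0],402:402+b.shape[1]]=b[:,:398];cv2.imwrite("pics/c1.png",o)
E
```

```text
top tall 103 [ 491.3 -298.5  190.2] [ 491.1 -299.6] [46.7 12.2] yaw 71.9 hood [ 491.2 -298.8] 29.2
top cone 98 [ 596.1 -180.9  155. ] [ 596.2 -181.3] [45.4 12.7] yaw 33.7 hood [ 596.  -181.1] 28.9
top squat 88 [481.5 -36.1 121.7] [481.3 -35.9] [12.1 44.9] yaw 124.1 hood [481.5 -35.8] 28.8
rack 1790 [0.56914446 0.18605818 0.02234888] ((571.5916748046875, 197.91970825195312), (115.05337524414062, 243.98348999023438), 83.15481567382812)
dark 11 [247. 184.] [0.665 0.147 0.026]
dark 9 [246. 192.] [0.645 0.148 0.025]
dark 8 [244. 199.] [0.626 0.152 0.026]
dark 9 [242. 216.] [0.578 0.157 0.025]
dark 9 [240. 223.] [0.558 0.161 0.024]
dark 11 [236. 248.] [0.491 0.169 0.025]
side tall 49 [ 489.9 -294.9  187.7] [ 490.2 -298.4] [48.9 13.9] yaw 72.7 hood [ 489.2 -294.3] 30.6
side cone 49 [ 594.9 -178.1  153.1] [ 594.4 -178.5] [44.2 15.5] yaw 31.5 hood [ 594.1 -179.6] 29.3
side squat 43 [480.  -32.1 121. ] [481.5 -34.7] [ 9.6 45.3] yaw 123.6 hood [480.8 -34.7] 30.7
```

View pics/c1.png

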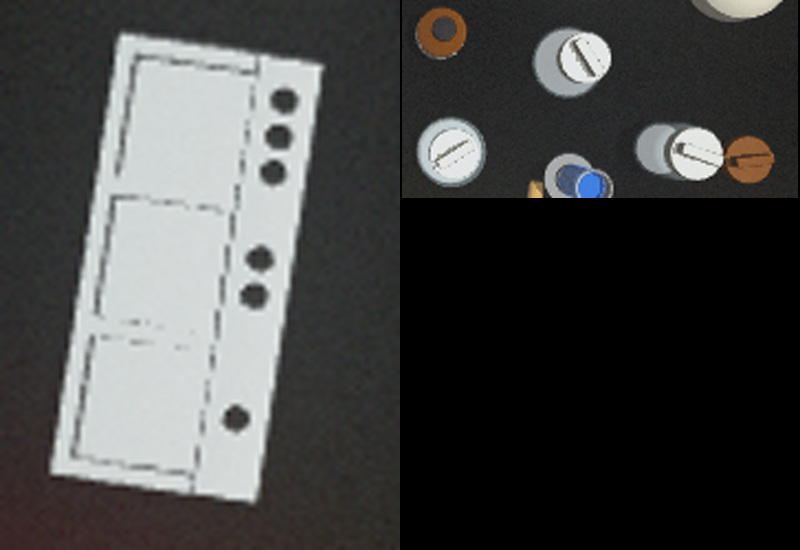

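The three white caps sit on the tall bottle (424,255), the flask (373,211) and the squat bottle (312,254). The yellow caps (253,298 and 299,302) and the brown ones (308,119 and 447,258) lie on the bench and are look-alikes. The rack's one-, two- and three-stud pockets run from near to far. I'll set out for the tall cap.

move_arm --increments "23 26 3 0 0 4.4 0;23 26 3 0 0 4.4 0;23 26 3 0 0 4.4 0;23 26 3 0 0 4.4 0;23 26 3 0 0 4.4 0;23 26 3 0 0 4.4 0;23 26 3 0 0 4.4 0;23 26 3 0 0 4.4 0" --grip_force 15

```text
time: 1.97
position: [0.3973, -0.4049, 0.247]
tool_rot: [2.792, 1.438, -0.0]
ft_force: [0.7, -0.2, 0.3]
grip_width: 1.001
grip_force: 0.0
```

move_arm --increments "23 26 3 0 0 4.4 0;23 26 3 0 0 4.4 0;23 26 3 0 0 4.4 0;23 26 3 0 0 4.4 0;3 3 0 0 0 0 0;0 0 0 0 0 0 0;0 0 0 0 0 0 0;0 0 0 0 0 0 0"

```text
time: 2.63
position: [0.4901, -0.3012, 0.2583]
tool_rot: [2.547, 1.84, -0.002]
ft_force: [0.3, 0.2, 0.1]
grip_width: 1.005
grip_force: 0.0
```

```bash
cat >> h.py <<'E'
def st():
    s=ctrl.get_state();M=R.from_rotvec(s["tool_rot"]).as_matrix()
    print("t",round(float(s["time"]),2),"tcp",np.round(np.array(s["position"])*1e3,1),"closing yaw",round(np.degrees(np.arctan2(M[1,1],M[0,1]))%360,1),"z",M[:,2].round(3),"F",np.round(s["ft_force"],1),"w",round(float(s["grip_width"]),3),"gf",round(float(s["grip_force"]),1),"q",np.round(s["joint_positions"],2))
    return s,M
def wcloud(p):
    d=p["depth"]; v,u=np.mgrid[:420,:560]
    x=(u-p["cx"])/p["fx"]; y=(v-p["cy"])/p["fy"]; r=np.hypot(x,y)+1e-9
    t=np.where(r<1.4,np.tan(np.minimum(r,1.4)),0)
    c=np.stack([x/r*t*d,y/r*t*d,d],-1)
    return c@rot(p).T+np.array(p["position"])
E
python3 - <<'E'
from m import *
st();p=ctrl.get_image("wrist");save(p,"w1.png");P=wcloud(p)
print(*bar(P,None,.132,(.491,-.299)))
E
```

```text
t 2.63 tcp [ 490.1 -301.2  258.3] closing yaw 341.7 z [-0.001 -0.001 -1.   ] F [0.3 0.2 0.1] w 1.005 gf 0.0 q [ 0.88  0.17 -0.42  1.58  0.07  1.41  0.13]
922 [ 491.8 -299.   190.5] [ 491.5 -300.6] [46.1 11.3] yaw 71.2 hood [ 491.  -300.9] 29.2
```

move_arm --increments "1 1 -16 0 0 0 60;0 0 -16 0 0 0 90;0 0 -16 0 0 0 100;0 0 -16 0 0 0 100;0 0 -14 0 0 0 100;0 0 -8 0 0 0 100;0 0 -4 0 0 0 100;0 0 0 0 0 0 100"

```text
time: 3.35
position: [0.4914, -0.299, 0.1678]
tool_rot: [-2.544, -1.841, 0.001]
ft_force: [-0.1, 0.2, 0.6]
grip_width: 0.617
grip_force: 0.0
```

move_arm --increments "0 0 0 0 0 0 160;0 0 0 0 0 0 190;0 0 0 0 0 0 205;0 0 0 0 0 0 230;0 0 0 0 0 0 255;0 0 0 0 0 0 255;0 0 0 0 0 0 255;0 0 0 0 0 0 255"

```text
time: 4.02
position: [0.4924, -0.2984, 0.1687]
tool_rot: [2.544, 1.844, 0.0]
ft_force: [-0.7, 0.2, 0.4]
grip_width: 0.134
grip_force: 15.0
```

```bash
python3 -c "
from h import *
st()"
```

```text
t 4.02 tcp [ 492.4 -298.4  168.7] closing yaw 341.9 z [ 0. -0. -1.] F [-0.7  0.2  0.4] w 0.134 gf 15.0 q [ 0.87  0.22 -0.42  1.7   0.1   1.24  0.11]
```

move_arm --increments "0 0 5 0 0 0 255;0 0 8 0 0 0 255;0 0 10 0 0 0 255;0 0 10 0 0 0 255;0 0 12 0 0 0 255;0 0 14 0 0 0 255;0 0 14 0 0 0 255;0 0 12 0 0 0 255"

```text
time: 4.68
position: [0.4928, -0.2985, 0.2559]
tool_rot: [2.542, 1.843, 0.001]
ft_force: [-0.4, 0.1, 0.3]
grip_width: 0.14
grip_force: 15.0
```

```bash
python3 - <<'E'
from m import *
st();p=ctrl.get_image("side");save(p,"s1.png");P=cloud(p)
m=(abs(P[...,0]-.491)<.05)&(abs(P[...,1]+.3)<.05)&(P[...,2]>.03)
print(np.histogram(P[m][:,2],bins=np.arange(.03,.36,.03)))
f=cv2.cvtColor(p["frame"],cv2.COLOR_RGB2BGR)[90:240,280:430];cv2.imwrite("pics/s1c.png",cv2.resize(f,None,fx=3,fy=3))
E
```

```text
t 4.68 tcp [ 492.8 -298.5  255.9] closing yaw 341.9 z [ 0.002 -0.001 -1.   ] F [-0.4  0.1  0.3] w 0.14 gf 15.0 q [ 0.88  0.17 -0.43  1.58  0.07  1.4   0.13]
(array([ 46,  53, 104, 122,  70,   0,  93, 164, 108,  49]), array([0.03, 0.06, 0.09, 0.12, 0.15, 0.18, 0.21, 0.24, 0.27, 0.3 , 0.33]))
```

View pics/s1c.png

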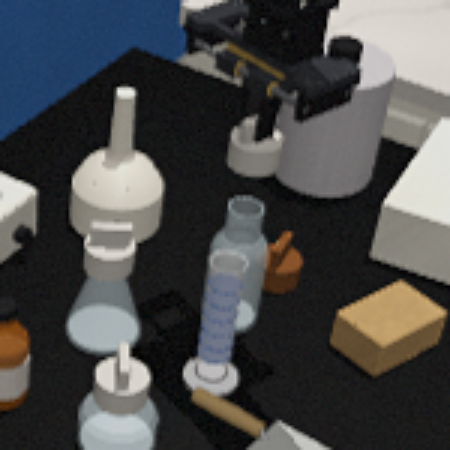

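The cap is held (around 255,150 in the crop) and the tall bottle is still standing, now open. Next is the carry to pocket 1.

move_arm --increments "0 20 0 0 0 0 255;0 33 0 0 0 0 255;0 35 0 0 0 0 255;0 35 0 0 0 0 255;0 35 0 0 0 0 255;0 35 0 0 0 0 255;0 35 0 0 0 0 255;0 35 0 0 0 0 255"

```text
time: 5.4
position: [0.4921, -0.0337, 0.254]
tool_rot: [2.543, 1.843, 0.0]
ft_force: [0.5, 0.1, -0.8]
grip_width: 0.139
grip_force: 15.0
```

move_arm --increments "0 35 0 0 0 0 255;0 35 0 0 0 0 255;0 35 0 0 0 0 255;0 35 0 0 0 0 255;0 35 0 0 0 0 255;0 35 0 0 0 0 255;3 30 0 0 0 0 255;0 16 0 0 0 0 255"

```text
time: 6.07
position: [0.4945, 0.2252, 0.2542]
tool_rot: [-2.538, -1.849, -0.003]
ft_force: [-0.4, 0.1, -0.6]
grip_width: 0.138
grip_force: 15.0
```

move_arm --increments "0 0 -20 0 0 0 255;0 0 -25 0 0 0 255;0 0 -25 0 0 0 255;0 0 -25 0 0 0 255;0 0 -15 0 0 0 255;0 0 -10 0 0 0 255;0 0 0 0 0 0 255;0 0 0 0 0 0 255"

```text
time: 6.73
position: [0.4955, 0.2208, 0.134]
tool_rot: [-2.544, -1.844, -0.0]
ft_force: [0.1, -0.1, 0.5]
grip_width: 0.135
grip_force: 15.0
```

```bash
python3 - <<'E'
from m import *
s,M=st();p=ctrl.get_image("wrist");save(p,"w2.png");P=wcloud(p)
m=(abs(P[...,2]-.022)<.006)&(abs(P[...,0]-.567)<.17)&(abs(P[...,1]-.198)<.12)
print("rack",m.sum(),cv2.minAreaRect((P[m][:,:2]*1e3).astype(np.float32)))
h=(P[...,2]>.165-.02)&(P[...,2]<.4)
p=ctrl.get_image("top");save(p,"t2.png")
E
```

```text
t 6.73 tcp [495.5 220.8 134. ] closing yaw 341.9 z [ 0.  0. -1.] F [ 0.1 -0.1  0.5] w 0.135 gf 15.0 q [ 0.3   0.25 -0.87  1.81  0.21  1.18 -0.95]
rack 11322 ((571.5231323242188, 196.51158142089844), (114.60482788085938, 244.60499572753906), 83.03755950927734)
```

View pics/w2.png

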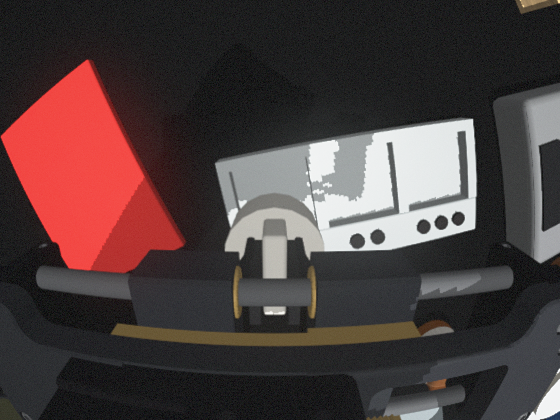

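move_arm --increments "1 0 -16 0 0 0 255;0 0 -18 0 0 0 255;0 0 -16 0 0 0 255;0 0 -12 0 0 0 255;0 0 -10 0 0 0 255;0 0 -8 0 0 0 255;0 0 -4 0 0 0 255;0 0 0 0 0 0 255"

```text
time: 7.5
position: [0.4961, 0.2206, 0.0491]
tool_rot: [-2.543, -1.844, 0.001]
ft_force: [0.1, 0.0, -0.1]
grip_width: 0.137
grip_force: 15.0
```

move_arm --increments "0 0 -2 0 0 0 255;0 0 -2 0 0 0 255;0 0 -1 0 0 0 255;0 0 -1 0 0 0 255;0 0 -0.5 0 0 0 255;0 0 -0.5 0 0 0 255;0 0 0 0 0 0 255;0 0 0 0 0 0 255"

```text
time: 8.17
position: [0.4964, 0.2207, 0.0427]
tool_rot: [2.544, 1.844, 0.0]
ft_force: [-0.6, -0.8, 0.1]
grip_width: 0.137
grip_force: 15.0
```

```bash
python3 - <<'E'
from m import *
s,M=st();p=ctrl.get_image("side");f=cv2.cvtColor(p["frame"],cv2.COLOR_RGB2BGR)[200:320,190:310];cv2.imwrite("pics/s2c.png",cv2.resize(f,None,fx=4,fy=4))
E
```

```text
t 8.17 tcp [496.4 220.7  42.7] closing yaw 341.9 z [ 0. -0. -1.] F [-0.6 -0.8  0.1] w 0.137 gf 15.0 q [ 0.24  0.37 -0.82  1.89  0.32  1.01 -1.03]
```

move_arm --increments "0 0 -0.5 0 0 0 255;0 0 0 0 0 0 255;0 0 -0.5 0 0 0 255;0 0 0 0 0 0 255;0 0 -0.5 0 0 0 255;0 0 0 0 0 0 255;0 0 0 0 0 0 255;0 0 0 0 0 0 255"

```text
time: 8.88
position: [0.4965, 0.2207, 0.0426]
tool_rot: [2.543, 1.843, -0.0]
ft_force: [-3.9, -3.1, 12.4]
grip_width: 0.143
grip_force: 15.0
```

View pics/s2c.png

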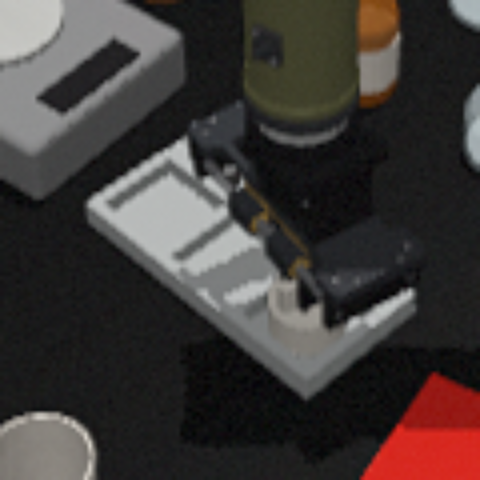

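The cap stands upright in the one-stud pocket (crop around 300,320), and 12 N of contact at the expected height means it is on the floor. I'll ease off and open.

move_arm --increments "0 0 0.6 0 0 0 255;0 0 0.6 0 0 0 255;0 0 0 0 0 0 215;0 0 0 0 0 0 205;0 0 0 0 0 0 190;0 0 0 0 0 0 170;0 0 0 0 0 0 150;0 0 0 0 0 0 150"

```text
time: 9.55
position: [0.4963, 0.2206, 0.0421]
tool_rot: [-2.544, -1.844, 0.0]
ft_force: [-0.2, 0.4, 0.1]
grip_width: 0.374
grip_force: 0.0
```

move_arm --increments "0 0 8 0 0 0 150;0 0 15 0 0 0 150;0 0 20 0 0 0 150;0 0 25 0 0 0 150;0 0 35 0 0 0 150;0 0 35 0 0 0 150;0 -20 30 0 0 0 150;4 -30 20 0 0 0 150"

```text
time: 10.22
position: [0.5, 0.1749, 0.2345]
tool_rot: [2.536, 1.853, 0.008]
ft_force: [1.4, 0.5, -0.5]
grip_width: 0.411
grip_force: 0.0
```

```bash
python3 - <<'E'
from m import *
s,M=st();p=ctrl.get_image("wrist");P=wcloud(p)
print(*bar(P,None,.006,(.4957,.2195)))
p=ctrl.get_image("top");P=cloud(p);save(p,"t3.png")
print(*bar(P,None,.006,(.4957,.2195)))
print(*bar(P,None,.097,(.596,-.181)))
print(*bar(P,None,.064,(.4815,-.036)))
E
```

```text
t 10.22 tcp [500.  174.9 234.5] closing yaw 342.3 z [ 0.004  0.003 -1.   ] F [ 1.4  0.5 -0.5] w 0.411 gf 0.0 q [ 0.43  0.12 -0.87  1.71  0.09  1.35 -0.76]
521 [496.5 218.   64.5] [496.4 217.6] [45.1 11.5] yaw 71.7 hood [495.8 218.1] 29.0
0 [nan nan nan] [0. 0.] [0. 0.] yaw nan hood [0. 0.] 0.0
99 [ 595.8 -180.9  155.3] [ 596.2 -181.3] [45.3 12.1] yaw 33.4 hood [ 596.1 -181.4] 28.9
89 [481.4 -35.8 121.8] [481.2 -36. ] [12.3 44.8] yaw 123.7 hood [481.4 -35.7] 28.7
  avg = a.mean(axis, **keepdims_kw)
  ret = um.true_divide(
m.py:8: RuntimeWarning: Degrees of freedom <= 0 for slice
  q=P[b][:,:2]; w,v=np.linalg.eigh(np.cov(q.T));
  c *= np.true_divide(1, fact)
  c *= np.true_divide(1, fact)
m.py:10: RuntimeWarning: Mean of empty slice.
  return b.sum(),np.round(P[b].mean(0)*1e3,1),np.round(r[0],1),np.round(r[1],1),"yaw",round(np.degrees(np.arctan2(v[1,1],v[0,1]))%180,1),"hood",np.round(hc,1),round(hr,1)
```

move_arm --increments "8 -26 0 0 0 -3.5 100;9 -32 0 0 0 -3.5 100;9 -32 0 0 0 -3.5 100;9 -32 0 0 0 -3.5 100;9 -32 0 0 0 -3.5 100;9 -32 0 0 0 -3.5 100;9 -32 0 0 0 -3.5 100;9 -32 0 0 0 -3.5 100"

```text
time: 10.98
position: [0.5714, -0.0806, 0.2303]
tool_rot: [2.916, 1.169, -0.0]
ft_force: [-0.3, -1.1, -0.0]
grip_width: 0.608
grip_force: 0.0
```

move_arm --increments "9 -32 0 0 0 -3.5 100;9 -32 0 0 0 -3.5 100;8 -32 0 0 0 -3.7 100;0 -6 0 0 0 0 100;0 0 0 0 0 0 100;0 0 0 0 0 0 100;0 0 0 0 0 0 100;0 0 0 0 0 0 100"

```text
time: 11.65
position: [0.5975, -0.1789, 0.2306]
tool_rot: [-3.009, -0.902, -0.001]
ft_force: [0.2, -0.4, 0.2]
grip_width: 0.611
grip_force: 0.0
```

```bash
python3 - <<'E'
from m import *
st();P=wcloud(ctrl.get_image("wrist"))
print(*bar(P,None,.097,(.596,-.181)))
E
```

```text
t 11.65 tcp [ 597.5 -178.9  230.6] closing yaw 303.4 z [ 0.  0. -1.] F [ 0.2 -0.4  0.2] w 0.611 gf 0.0 q [ 0.7   0.31 -0.56  1.49  0.16  1.39 -0.86]
879 [ 597.5 -182.1  155.5] [ 596.5 -183. ] [45.9 11.6] yaw 32.9 hood [ 595.9 -183.1] 29.2
```

move_arm --increments "-1 -3.5 -14 0 0 0 100;0 0 -18 0 0 0 100;0 0 -18 0 0 0 100;0 0 -18 0 0 0 100;0 0 -14 0 0 0 100;0 0 -9 0 0 0 100;0 0 -6 0 0 0 100;0 0 0 0 0 0 100"

```text
time: 12.37
position: [0.5958, -0.1841, 0.1323]
tool_rot: [-3.01, -0.898, 0.002]
ft_force: [-0.5, -0.6, -0.1]
grip_width: 0.606
grip_force: 0.0
```

move_arm --increments "0 0 0 0 0 0 160;0 0 0 0 0 0 190;0 0 0 0 0 0 205;0 0 0 0 0 0 230;0 0 0 0 0 0 255;0 0 0 0 0 0 255;0 0 0 0 0 0 255;0 0 0 0 0 0 255"

```text
time: 13.03
position: [0.5964, -0.1848, 0.1334]
tool_rot: [3.011, 0.897, 0.0]
ft_force: [-0.5, 0.2, 0.9]
grip_width: 0.135
grip_force: 15.0
```

```bash
python3 -c "
from h import *
st()"
```

```text
t 13.03 tcp [ 596.4 -184.8  133.4] closing yaw 303.2 z [ 0. -0. -1.] F [-0.5  0.2  0.9] w 0.135 gf 15.0 q [ 0.69  0.37 -0.54  1.61  0.2   1.21 -0.88]
```

move_arm --increments "0 0 5 0 0 0 255;0 0 8 0 0 0 255;0 0 10 0 0 0 255;0 0 12 0 0 0 255;0 0 16 0 0 0 255;0 0 18 0 0 0 255;0 0 18 0 0 0 255;0 0 13 0 0 0 255"

```text
time: 13.7
position: [0.5972, -0.1849, 0.2366]
tool_rot: [3.009, 0.896, 0.004]
ft_force: [0.6, -0.2, 0.4]
grip_width: 0.138
grip_force: 15.0
```

move_arm --increments "-2 20 0 0 0 0 255;-2 33 0 0 0 0 255;-2 35 0 0 0 0 255;-2 35 0 0 0 0 255;-2 35 0 0 0 0 255;-2 35 0 0 0 0 255;-2 35 0 0 0 0 255;-2 35 0 0 0 0 255"

```text
time: 14.37
position: [0.5802, 0.0798, 0.2345]
tool_rot: [3.01, 0.896, 0.002]
ft_force: [-0.3, 1.1, 0.1]
grip_width: 0.135
grip_force: 15.0
```

move_arm --increments "-2 35 0 0 0 0 255;-2 35 0 0 0 0 255;-2 31 0 0 0 0 255;-2 20 0 0 0 0 255;0 10 0 0 0 0 255;0 0 -10 0 0 0 255;0 0 -20 0 0 0 255;0 0 -20 0 0 0 255"

```text
time: 15.03
position: [0.5736, 0.2069, 0.1829]
tool_rot: [3.01, 0.893, 0.002]
ft_force: [-0.8, -0.1, -0.8]
grip_width: 0.134
grip_force: 15.0
```

move_arm --increments "0 0 -20 0 0 0 255;0 0 -20 0 0 0 255;0 0 -15 0 0 0 255;0 0 -10 0 0 0 255;0 0 -6 0 0 0 255;0 0 0 0 0 0 255;0 0 0 0 0 0 255;0 0 0 0 0 0 255"

```text
time: 15.7
position: [0.5732, 0.2092, 0.1134]
tool_rot: [3.011, 0.896, 0.003]
ft_force: [1.0, -1.1, 0.4]
grip_width: 0.136
grip_force: 15.0
```

```bash
python3 - <<'E'
from m import *
st();p=ctrl.get_image("wrist");P=wcloud(p)
p=ctrl.get_image("side");f=cv2.cvtColor(p["frame"],cv2.COLOR_RGB2BGR)[130:300,200:400];cv2.imwrite("pics/s3c.png",cv2.resize(f,None,fx=3,fy=3))
E
```

```text
t 15.7 tcp [573.2 209.2 113.4] closing yaw 303.1 z [ 0.002  0.    -1.   ] F [ 1.  -1.1  0.4] w 0.136 gf 15.0 q [ 0.2   0.4  -0.73  1.67  0.29  1.18 -1.6 ]
```

View pics/s3c.png

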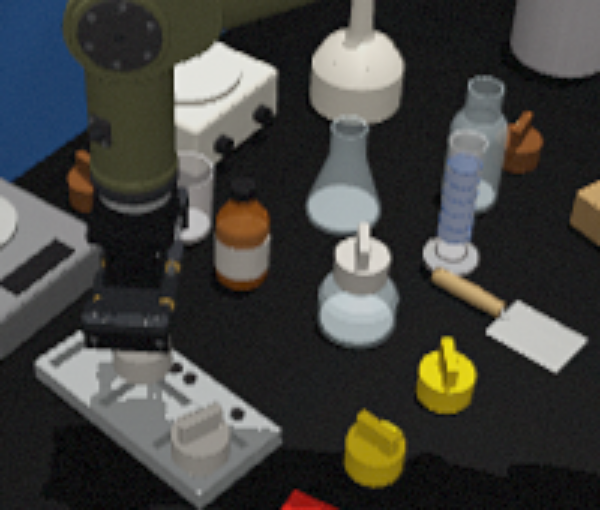

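move_arm --increments "-1 0 -12 0 0 0 255;0 0 -14 0 0 0 255;0 0 -12 0 0 0 255;0 0 -10 0 0 0 255;0 0 -8 0 0 0 255;0 0 -6 0 0 0 255;0 0 -2.5 0 0 0 255;0 0 0 0 0 0 255"

```text
time: 16.47
position: [0.5709, 0.2091, 0.047]
tool_rot: [-3.011, -0.897, 0.002]
ft_force: [-0.1, -0.0, -0.4]
grip_width: 0.137
grip_force: 15.0
```

move_arm --increments "0 0 -2 0 0 0 255;0 0 -1.5 0 0 0 255;0 0 -1 0 0 0 255;0 0 -1 0 0 0 255;0 0 -0.5 0 0 0 255;0 0 -0.3 0 0 0 255;0 0 0 0 0 0 255;0 0 0 0 0 0 255"

```text
time: 17.13
position: [0.5717, 0.2092, 0.0424]
tool_rot: [3.01, 0.896, 0.001]
ft_force: [-1.6, -1.9, 6.0]
grip_width: 0.137
grip_force: 15.0
```

move_arm --increments "0 0 0.4 0 0 0 255;0 0 0 0 0 0 255;0 0 0 0 0 0 215;0 0 0 0 0 0 205;0 0 0 0 0 0 190;0 0 0 0 0 0 170;0 0 0 0 0 0 150;0 0 0 0 0 0 150"

```text
time: 17.8
position: [0.5712, 0.2091, 0.0417]
tool_rot: [3.011, 0.897, -0.0]
ft_force: [-0.4, 0.3, 0.5]
grip_width: 0.373
grip_force: 0.0
```

move_arm --increments "0 0 8 0 0 0 150;0 0 15 0 0 0 150;0 0 20 0 0 0 150;0 0 25 0 0 0 150;0 0 30 0 0 0 150;0 0 30 0 0 0 150;0 -20 20 0 0 4 120;-5 -30 0 0 0 6 100"

```text
time: 18.47
position: [0.5687, 0.1641, 0.1961]
tool_rot: [-2.915, -1.17, -0.017]
ft_force: [1.3, -0.1, -0.6]
grip_width: 0.492
grip_force: 0.0
```

```bash
python3 - <<'E'
from m import *
st();P=wcloud(ctrl.get_image("wrist"))
print(*bar(P,None,.006,(.573,.2105)))
E
```

```text
t 18.47 tcp [568.7 164.1 196.1] closing yaw 313.7 z [ 0.01   0.005 -1.   ] F [ 1.3 -0.1 -0.6] w 0.492 gf 0.0 q [ 0.33  0.29 -0.78  1.63  0.21  1.3  -1.29]
647 [573.4 209.2  64.5] [572.6 208.9] [45.6 12.2] yaw 33.4 hood [562.4 210.3] 39.3
```

move_arm --increments "-7 -16 0 0 0 6.7 100;-7 -16 0 0 0 6.7 100;-7 -16 0 0 0 6.7 100;-7 -16 0 0 0 6.7 100;-7 -16 0 0 0 6.7 100;-7 -16 0 0 0 6.7 100;-7 -16 0 0 0 6.7 100;-7 -16 0 0 0 6.7 100"

```text
time: 19.18
position: [0.5098, 0.0304, 0.1901]
tool_rot: [2.08, 2.354, -0.0]
ft_force: [0.1, -0.1, 0.5]
grip_width: 0.608
grip_force: 0.0
```

move_arm --increments "-7 -16 0 0 0 6.7 100;-7 -16 0 0 0 6.7 100;-7 -16 0 0 0 6.7 100;-8 -20 0 0 0 6.7 100;0 0 0 0 0 0 100;0 0 0 0 0 0 100;0 0 0 0 0 0 100;0 0 0 0 0 0 100"

```text
time: 19.85
position: [0.4817, -0.0356, 0.1901]
tool_rot: [1.485, 2.768, 0.001]
ft_force: [0.1, 1.0, -0.3]
grip_width: 0.611
grip_force: 0.0
```

```bash
python3 - <<'E'
from m import *
st();P=wcloud(ctrl.get_image("wrist"))
print(*bar(P,None,.064,(.4815,-.036)))
E
```

```text
t 19.85 tcp [481.7 -35.6 190.1] closing yaw 33.6 z [ 0.001  0.    -1.   ] F [ 0.1  1.  -0.3] w 0.611 gf 0.0 q [ 0.81  0.02 -0.79  1.87  0.01  1.26  0.6 ]
948 [480.1 -35.7 122.4] [480.9 -36.8] [11.6 45.6] yaw 123.6 hood [481.  -37.5] 29.2
```

move_arm --increments "-0.5 -1 -14 0 0 0 100;0 0 -18 0 0 0 100;0 0 -16 0 0 0 100;0 0 -14 0 0 0 100;0 0 -12 0 0 0 100;0 0 -10 0 0 0 100;0 0 -5.5 0 0 0 100;0 0 0 0 0 0 100"

```text
time: 20.57
position: [0.4802, -0.0374, 0.0993]
tool_rot: [-1.484, -2.767, 0.0]
ft_force: [-1.2, -1.0, -0.1]
grip_width: 0.612
grip_force: 0.0
```

move_arm --increments "0 0 0 0 0 0 160;0 0 0 0 0 0 190;0 0 0 0 0 0 205;0 0 0 0 0 0 230;0 0 0 0 0 0 255;0 0 0 0 0 0 255;0 0 0 0 0 0 255;0 0 0 0 0 0 255"

```text
time: 21.23
position: [0.4809, -0.0379, 0.1005]
tool_rot: [1.485, 2.768, 0.0]
ft_force: [-0.5, -0.1, 0.0]
grip_width: 0.136
grip_force: 15.0
```

```bash
python3 -c "
from h import *
st()"
```

```text
t 21.23 tcp [480.9 -37.9 100.5] closing yaw 33.6 z [ 0. -0. -1.] F [-0.5 -0.1  0. ] w 0.136 gf 15.0 q [ 0.78  0.12 -0.8   1.98  0.1   1.08  0.53]
```

move_arm --increments "0 0 5 0 0 0 255;0 0 8 0 0 0 255;0 0 10 0 0 0 255;0 0 12 0 0 0 255;0 0 16 0 0 0 255;0 0 18 0 0 0 255;0 0 18 0 0 0 255;0 0 13 0 0 0 255"

```text
time: 21.9
position: [0.4817, -0.0378, 0.2033]
tool_rot: [1.484, 2.766, 0.001]
ft_force: [0.6, -0.0, -0.5]
grip_width: 0.138
grip_force: 15.0
```

```bash
python3 - <<'E'
from m import *
st();P=cloud(ctrl.get_image("top"))
m=(P[...,2]>.04)&(P[...,0]>.70)&(P[...,0]<.9)&(P[...,1]>.08)&(P[...,1]<.35)
q=P[m];print(m.sum(),q.min(0),q.max(0),np.percentile(q[:,2],[50,95]))
E
```

```text
t 21.9 tcp [481.7 -37.8 203.3] closing yaw 33.6 z [ 0.003 -0.001 -1.   ] F [ 0.6 -0.  -0.5] w 0.138 gf 15.0 q [ 0.82  0.   -0.79  1.86  0.    1.28  0.62]
3899 [0.73958834 0.08010562 0.04000563] [0.89998937 0.34988964 0.07695828] [0.06266654 0.07147259]
```

move_arm --increments "10 14 0 0 0 0 255;17 24 0 0 0 0 255;17 24 0 0 0 0 255;17 24 0 0 0 0 255;17 24 0 0 0 0 255;17 24 0 0 0 0 255;17 24 0 0 0 0 255;17 24 0 0 0 0 255"

```text
time: 22.62
position: [0.6107, 0.1449, 0.2006]
tool_rot: [1.486, 2.768, 0.0]
ft_force: [0.1, -0.4, 0.8]
grip_width: 0.138
grip_force: 15.0
```

move_arm --increments "17 24 0 0 0 0 255;17 22 0 0 0 0 255;7 10 0 0 0 0 255;0 0 -12 0 0 0 255;0 0 -18 0 0 0 255;0 0 -20 0 0 0 255;0 0 -20 0 0 0 255;0 0 -15 0 0 0 255"

```text
time: 23.28
position: [0.6498, 0.1981, 0.113]
tool_rot: [-1.487, -2.767, 0.004]
ft_force: [0.0, 0.1, -0.0]
grip_width: 0.141
grip_force: 15.0
```

move_arm --increments "0 0 -8 0 0 0 255;0 0 0 0 0 0 255;0 0 0 0 0 0 255;0 0 0 0 0 0 255;0 0 0 0 0 0 255;0 0 0 0 0 0 255;0 0 0 0 0 0 255;0 0 0 0 0 0 255"

```text
time: 23.95
position: [0.6511, 0.2002, 0.1079]
tool_rot: [1.485, 2.768, 0.001]
ft_force: [-0.2, 0.5, -1.0]
grip_width: 0.134
grip_force: 15.0
```

```bash
python3 - <<'E'
from m import *
st()
p=ctrl.get_image("side");f=cv2.cvtColor(p["frame"],cv2.COLOR_RGB2BGR)[130:300,200:400];cv2.imwrite("pics/s4c.png",cv2.resize(f,None,fx=3,fy=3))
E
```

```text
t 23.95 tcp [651.1 200.2 107.9] closing yaw 33.6 z [ 0.001  0.    -1.   ] F [-0.2  0.5 -1. ] w 0.134 gf 15.0 q [ 0.24  0.59 -0.82  1.48  0.44  1.26 -0.04]
```

View pics/s4c.png

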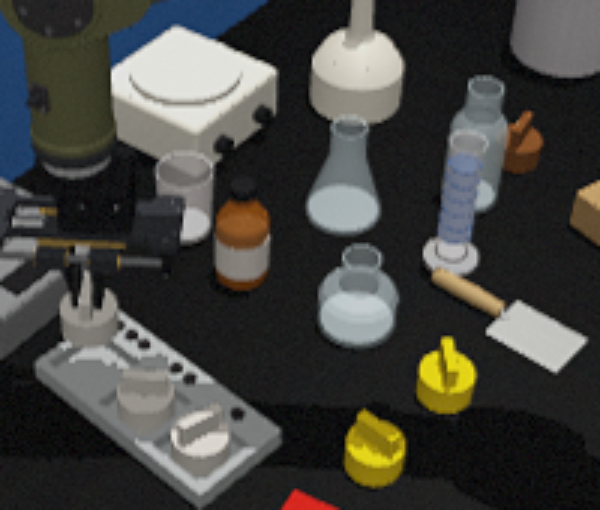

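The first two caps (200,440 and 145,395) are parked upright, and the third (88,315) hangs over the three-stud pocket. I'll lower it now.

move_arm --increments "0 0 -12 0 0 0 255;0 0 -14 0 0 0 255;0 0 -12 0 0 0 255;0 0 -9 0 0 0 255;0 0 -7 0 0 0 255;0 0 -4 0 0 0 255;0 0 -1 0 0 0 255;0 0 0 0 0 0 255"

```text
time: 24.67
position: [0.6508, 0.2002, 0.0481]
tool_rot: [-1.485, -2.768, 0.0]
ft_force: [0.4, -0.5, -0.2]
grip_width: 0.137
grip_force: 15.0
```

move_arm --increments "0 0 -2 0 0 0 255;0 0 -1.5 0 0 0 255;0 0 -1 0 0 0 255;0 0 -1 0 0 0 255;0 0 -0.5 0 0 0 255;0 0 -0.3 0 0 0 255;0 0 0 0 0 0 255;0 0 0 0 0 0 255"

```text
time: 25.33
position: [0.651, 0.2001, 0.0426]
tool_rot: [1.485, 2.768, 0.0]
ft_force: [-2.3, -0.1, 3.7]
grip_width: 0.137
grip_force: 15.0
```

move_arm --increments "0 0 0 0 0 0 255;0 0 0 0 0 0 255;0 0 0 0 0 0 215;0 0 0 0 0 0 205;0 0 0 0 0 0 190;0 0 0 0 0 0 170;0 0 0 0 0 0 150;0 0 0 0 0 0 150"

```text
time: 26.0
position: [0.6508, 0.2001, 0.0419]
tool_rot: [-1.485, -2.768, 0.0]
ft_force: [0.3, -1.0, 0.2]
grip_width: 0.373
grip_force: 0.0
```

move_arm --increments "0 0 8 0 0 0 150;0 0 15 0 0 0 150;0 0 20 0 0 0 150;0 0 25 0 0 0 150;0 0 30 0 0 0 150;0 0 30 0 0 0 150;0 0 20 0 0 0 150;0 0 0 0 0 0 150"

```text
time: 26.67
position: [0.6533, 0.2021, 0.1978]
tool_rot: [1.482, 2.762, 0.012]
ft_force: [0.0, 0.9, 0.4]
grip_width: 0.411
grip_force: 0.0
```

move_arm --increments "-10 -25 0 0 0 0 150;-10 -30 0 0 0 0 150;-10 -30 0 0 0 0 150;-10 -30 0 0 0 0 150;0 0 0 0 0 0 150;0 0 0 0 0 0 150;0 0 0 0 0 0 150;0 0 0 0 0 0 150"

```text
time: 27.33
position: [0.6108, 0.087, 0.1906]
tool_rot: [1.482, 2.77, 0.002]
ft_force: [-0.3, -0.1, 0.2]
grip_width: 0.413
grip_force: 0.0
```

```bash
python3 - <<'E'
from m import *
st();p=ctrl.get_image("wrist");save(p,"w9.png");P=wcloud(p)
for b in((.4957,.2195),(.573,.2105),(.6505,.2007)): print(*bar(P,None,.006,b,.036))
p=ctrl.get_image("top")
for t in["tall_bottle","conical_flask","squat_bottle","measuring_cylinder","funnel","amber_bottle"]:
    for r in ctrl.find_in(t,p)[:1]: print(t,round(r["score"],2),np.round(r["centre"],3))
E
```

```text
t 27.33 tcp [610.8  87.  190.6] closing yaw 33.7 z [ 0.001  0.001 -1.   ] F [-0.3 -0.1  0.2] w 0.413 gf 0.0 q [ 0.5   0.39 -0.87  1.56  0.3   1.33  0.18]
568 [496.  212.5  63.8] [495.8 216.8] [44.6 13.1] yaw 67.1 hood [496.2 217.5] 28.9
715 [572.4 208.1  64.2] [572.6 208.8] [45.6 12.2] yaw 33.6 hood [572.4 209. ] 29.2
698 [649.3 199.7  63.8] [650.5 200.5] [13.7 46. ] yaw 123.9 hood [650.2 200.2] 29.2
tall_bottle 0.61 [ 0.491 -0.286  0.111]
conical_flask 0.85 [ 0.594 -0.169  0.038]
squat_bottle 0.91 [ 0.49  -0.053  0.045]
measuring_cylinder 0.96 [ 0.45  -0.177  0.106]
funnel 0.62 [ 0.705 -0.374  0.078]
amber_bottle 0.68 [ 0.62  -0.016  0.094]
```

View pics/w9.png

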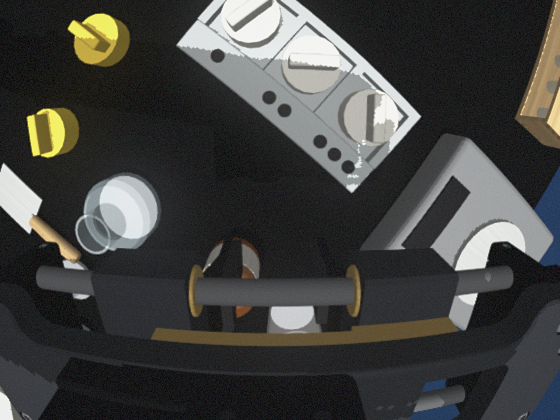

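All three caps sit flat in their pockets (250,20; 312,65; 370,115), with bar tops at about 64 mm as expected. The vessels are still standing, so I'm handing the job in.

```bash
python3 -c "
from bench import ctrl
print(ctrl.close_job())"
```

```text
the job is handed in; nothing more can be done
None
```

The job is handed in: the tall bottle's, flask's and squat bottle's caps are parked upright and flat in pockets 1, 2 and 3, moved in that order, with the vessels still standing, at about 27 s on the robot's clock.

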